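# Walk a swollen pen-box lid open with mallet taps

## Robot

A 7-joint arm with a two-finger parallel gripper is mounted at the origin on the work surface. World frame = base frame: x ahead of the robot, y to its left, z up, the work surface at z = 0. Lengths are in m, angles in rad, forces in N, time in s.
With the tool pointing down it reaches from about 0.4 to 0.85 m from the base axis. Payload 4.5 kg.
Tool frame: the origin (TCP) lies on the centre line of the jaws, within the pads' length; the fingertips stand r.tip_extent ahead of it and the grasp point (between the pads) is the TCP (r.tip_extent is the distance from the TCP to the fingertips, in m); z points along the fingers, y is the line along which they close (so a half turn about z gives the same grasp; the last joint's range is limited). The gripper opens to 88 mm and grips with 3 to 60 N. Pads are 18 mm wide; open, the fingers measure 123 mm over their backs; the gripper's body (75 mm by 187 mm) begins 45 mm behind the grasp point.
Start: joints at [-1.215, 0.689, -0.195, 1.565, 0.157, 0.902, -0.215], TCP at [0.198, 0.593, 0.258] pointing down, gripper open.
Joint ranges: [-3.01, 3.01], [-0.46, 2.08], [-1.47, 1.51], [0.13, 2.56], [-1, 4.14], [0.04, 2.09], [-2.66, 2.66]. Speed limits (rad/s): [2.57, 2.57, 3.14, 3.14, 3.14, 3.14, 3.14].

## Interface

Orientations are given as a unit quaternion [x, y, z, w].
In Python, from plant import sensors, vision, finish_job, r gives the robot as it stands. The module is installed in compiled form; this text tells all that it offers.
- The arm moves only by the tool step_arm, never from a script. Its argument "steps" is a list of rows, each a list of 2 entries, a list of its own where there are three numbers: the shift along the tool's x, y, z in cm, then the turn, a rotation vector about the tool's x, y, z in degrees. A call has 1 to 12 rows; each row shifts and turns the commanded pose from where the row before left it, along the tool's axes as they then stand; what a row does not reach is not made up. A row lasts 1/8 s, in which the tool goes at most 62.5 mm and 10.7 degrees, less where a joint would pass 70% of its speed; a pose out of reach is approached as far as the arm can. A call with a gripper value outside its range is refused whole. "claw" is the opening, from -1 (shut) to 1 (fully open), set as the call begins (left out, the last holds). The fingers move at their own pace and stop on an object; "grip_force" is the grip in N (left out, the last holds). Time passes only in rows, so rows that do not move let the fingers close. It gives the time, the measured TCP pose, the force, the opening and the grip force at its end, in the units of the state.
- sensors.get_state(): the state, without advancing time (a new reading comes with each control period).
- vision.snapshot(name): name is "scene" or "top"; returns a dict with "img" (384x512x3 uint8, red, green, blue), "fx", "fy", "cx", "cy" (pixels), "position" and "rotation" of the camera in the world. Camera axes: x right, y down, z forward; pixel columns grow to the right and rows downward; lengths in m; the calibration is good to about 2 mm. A picture is of the moment at which its call begins. There is no depth.
- finish_job(): hands the job in; it is judged then, once.
The state is a dict: "clock": time; "q": joint angles; "qd": joint speeds; "joint_torque": joint torques, N m; "tool_pos": TCP position; "eef_rot": TCP orientation; "contact_force": force on the tool from outside, world axes, zero at the start; "moment": the same for the moment, N m; "opening": opening from 0.0 (shut) to 1.0 (fully open); "finger_force": force on a finger pad.
Only numpy, scipy, OpenCV 4.12 (cv2) and the standard library are available. Lean on these libraries where they do the work, as an engineer would, in place of code of your own. Each camera call takes 0.05 s, during which the arm holds its last target. There are 200 camera calls.

## Task

The sliding lid of the wooden pen box has swollen and stuck. Take the small mallet by its handle and, with light taps on alternating ends of the dark bar on the lid, walk the lid away from the robot until there is a gap of 2 to 3 cm at both ends, changing ends each time it binds: forcing it, or knocking the bar in the middle, would crack it. Move the lid with the mallet only, then stand the mallet upright on its cork mat again and leave everything else where it is.

Things in the scene. Friction and masses are not known exactly. Their poses are not given: they have to be found in the camera images.
- penbox: Wooden pen box, fixed to the desk, 130 (x) x 214 (y) x 58 mm high. Origin: centre of its underside; +x: the way the lid opens (away from the robot, within 0.3 rad), y along its long side, z up. Near wall (-x side) 52 mm high, inner face at x = -57 mm; side rails 58 mm high cover the lid's side edges. Nothing but the bar stands higher than 58 mm.
- lid: Stuck sliding lid, pale wood, 116 x 196 x 8 mm, its top 52 mm above the desk, axes as the box's, origin amid its underside. It rubs on two runners, 80 mm either side of its middle, each with 12 N of dry friction. Pushed at one end it turns about the opposite runner and stays where left, until it binds. Bound, or pushed in the middle, it takes 24 N to move; above 22 N it cracks.
- bar_mid (a point): Middle of the top of the lid's dark bar (170 mm long, along y; 16 mm thick, x; 26 mm high; top 78 mm above the desk). Tap its near (-x) face, 8 mm behind this point. The lid binds when turned 0.008 to 0.052 rad off straight: where differs each time and to each side and cannot be seen. From bind to bind is 0.06 rad (about 9 mm at an end).
- bar_left (a point): Point on the bar's top, 10 mm from its +y end (75 mm from its middle), amid its thickness. This end gives at 12 to 14 N if pushed squarely within 25 mm of the end; at 17 to 19 N in all it has bound: go to the other end. Gap between near wall and lid here = this point's x in the box frame + 11 mm: 3 to 5 mm at the start, 20 to 30 mm at the end (18 to 32 accepted).
- bar_right (a point): The same point at the -y end of the bar; its force and gap work as at the left end.
- mallet: Small mallet, about 0.22 kg, standing head down on the mat. Origin: centre of the head's underside, z up along the handle. Head 72 mm long (x, black rubber striking faces at x = -36 and +36 mm, 30 mm wide), 32 mm wide (y), 34 mm high. Handle 18 x 18 mm square, sides parallel to x and y, from 34 to 116 mm above the underside.
- mat: Cork mat, fixed, 110 x 90 mm, 4 mm thick. Origin: centre of its underside, on the desk. The mallet must end standing upright on it, within 30 mm of its centre.
- cup: Blue ceramic cup, 80 mm across, 90 mm high; leave it. Origin: centre of its underside.
- hole_punch: Red hole punch, 125 x 62 x 80 mm; leave it. Origin: centre of its underside.
- stapler: Blue stapler, 140 x 34 x 55 mm; leave it. Origin: centre of its underside.
- notes: Block of sticky notes, 76 x 76 x 26 mm; leave it. Origin: centre of its underside.
- eraser: Small eraser, 60 x 23 x 14 mm; leave it. Origin: centre of its underside.
- glue_stick: Standing glue stick, 28 mm across, 86 mm high; leave it. Origin: centre of its underside.
- tape_dispenser: Grey tape dispenser, 130 x 50 x 72 mm; leave it. Origin: centre of its underside.
There are look-alikes about, which are no part of the job. Of the things that look like the mat, take the one that is farthest from the robot's base at the start.

How it is judged:
On the way, in this order (a step that is already met when the one before it is completed fails the run):
1. the mallet is lifted off its mat (z of mallet in the frame of mat above 0.035 m), for 0.2 s.
2. the lid stands open 20 to 30 mm (18 to 32 accepted) at both ends of the bar (x of bar_left in the frame of penbox between 0.007 and 0.021 m and x of bar_right in the frame of penbox between 0.007 and 0.021 m), for 0.2 s.
At the end, for the whole second after the job is handed in: the gap between near wall and lid is 20 to 30 mm (18 to 32 accepted) at both ends of the bar, and the mallet is at rest, upright (within 0.1 rad) on the cork mat, its origin within 30 mm of the mat's centre (all of step 2 and horizontal distance between mallet and mat below 0.03 m and angle between mallet's own z axis and vertical below 0.1 rad and z of mallet in the frame of mat below 0.01 m and linear speed of mallet below 0.02 m/s); the robot touches nothing.
It fails at once if the lid or its bar is pushed with more than 22 N (it cracks) (contact force between lid and anything else above 22 N).
It fails at once if the robot itself touches the lid instead of the mallet (contact force between lid and the fingers above 0.5 N or contact force between lid and the arm above 0.5 N).
It fails at once if another thing on the desk is moved by more than 20 mm (distance of any of cup, hole_punch, stapler, notes, eraser, glue_stick, tape_dispenser from where it was at the start of the episode above 0.02 m).
It also fails if it takes over 72 s, if anything falls off the work surface, if the arm or the gripper's body presses on something with over 40 N, if the wrist force passes 120 N, or if a joint passes its speed limit or range.

## Working session

There is one attempt and no reset: what is moved stays moved. The work goes in short steps, Python scripts to look and compute and a tool call to move; the robot and the scene stay as the last step left them, time stands still between calls to the robot, and variables do not carry over. Pictures are saved under pics/ and viewed, at most 11 in all, crops included, and the job is handed in when it is done.

Besides the shell and the picture viewer there is one more tool, called after "Call:" by a JSON object that holds its "method" and its "body", one argument or row to a line. step_arm: Moves the arm, as the interface text tells. Its arguments: {"type":"object","properties":{"steps":{"type":"array"},"claw":{"type":"number"},"grip_force":{"type":"number"}},"required":["steps"]}

```bash
mkdir -p pics; cat > h.py <<'E'
import numpy as np, cv2
from plant import sensors, vision, finish_job, r
from scipy.spatial.transform import Rotation as R
def snap(n,f=None):
    s=vision.snapshot(n)
    if f: cv2.imwrite('pics/'+f,cv2.cvtColor(s['img'],cv2.COLOR_RGB2BGR))
    return s
def rot(s):
    m=np.array(s['rotation'],float)
    return m if m.shape==(3,3) else R.from_quat(m).as_matrix()
def ray(s,u,v):
    return np.array(s['position']),rot(s)@np.array([(u-s['cx'])/s['fx'],(v-s['cy'])/s['fy'],1])
def at(s,u,v,z):
    p,d=ray(s,u,v); return p+d*(z-p[2])/d[2]
def tri(s1,a,s2,b):
    p,d=ray(s1,*a);q,e=ray(s2,*b)
    d/=np.linalg.norm(d);e/=np.linalg.norm(e)
    t=np.linalg.lstsq(np.c_[d,-e],q-p,rcond=None)[0]
    x,y=p+t[0]*d,q+t[1]*e
    return (x+y)/2,np.linalg.norm(x-y)
def proj(s,P):
    c=rot(s).T@(np.array(P)-s['position']); return np.array([s['fx']*c[0]/c[2]+s['cx'],s['fy']*c[1]/c[2]+s['cy']])
E
python3 - <<'E'
from h import *
for n in('scene','top'):
    s=snap(n,n+'0.png'); print(n,s['position'],np.round(rot(s),3).tolist(),s['fx'],s['cx'],s['cy'])
st=sensors.get_state(); print(st, r.tip_extent)
print(R.from_quat(st['eef_rot']).as_matrix().round(3))
i=[cv2.imread(f'pics/{n}0.png') for n in('scene','top')]
E
```

```text
scene [ 1.11047478 -0.23698221  0.97652087] [[0.387, 0.769, -0.51], [0.922, -0.314, 0.226], [0.014, -0.557, -0.83]] 429.5900557406188 252.37971057355475 195.1902062101819
top [ 3.96284519e-01 -5.62055202e-04  1.27806177e+00] [[0.025, -0.991, 0.131], [-1.0, -0.024, 0.004], [-0.001, -0.131, -0.991]] 436.1970432435457 258.2380468343466 188.6532201634395
{'clock': 0.1, 'q': array([-1.21518468,  0.6898798 , -0.19449454,  1.56621623,  0.15731102,
        0.90252306, -0.21507582]), 'qd': array([-0.00071191, -0.00182288,  0.00071372, -0.00424566,  0.00036063,
        0.00064772,  0.00069262]), 'joint_torque': array([-3.04144691e-03, -5.28508115e+01, -1.27149403e+00, -1.53838921e+01,
       -5.25276270e-02,  1.93588108e-03,  4.41512657e-05]), 'tool_pos': array([0.19756671, 0.59239326, 0.25700859]), 'eef_rot': array([ 1.60170543e-01,  9.87089017e-01, -8.16238685e-04, -5.71898715e-05]), 'contact_force': array([0.48075461, 0.44250305, 0.95647796]), 'moment': array([ 0.00102727,  0.01839465, -0.05939226]), 'finger_force': 0.0, 'opening': 1.002552283395969} 0.019
[[-0.949  0.316 -0.   ]
 [ 0.316  0.949 -0.002]
 [-0.    -0.002 -1.   ]]
```

View pics/scene0.png

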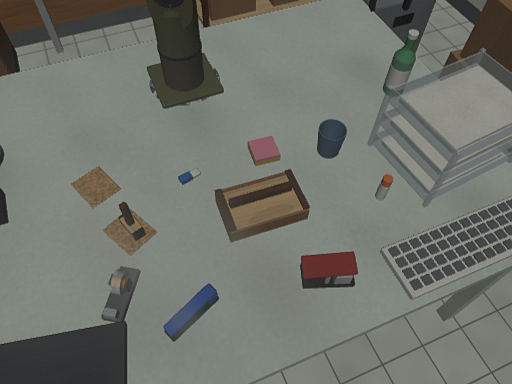

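View pics/top0.png

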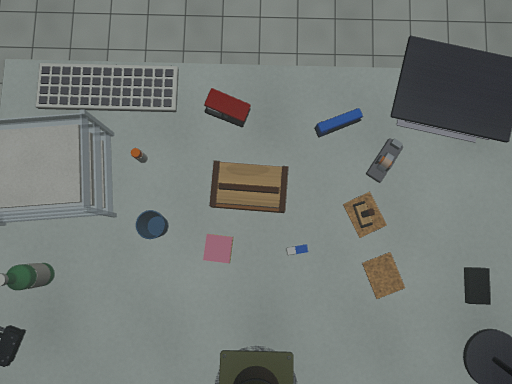

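The scene picture shows the box near (262,205), the mallet on the mat at (130,230), and an empty mat at (96,186). The top picture shows the box at (249,187), the mallet and its mat at (365,214), and the empty mat at (383,275), which is nearer the base. I'll zoom in on both.

```bash
python3 - <<'E'
import cv2,numpy as np
a=cv2.imread('pics/scene0.png');b=cv2.imread('pics/top0.png')
z=lambda i,x,y,w,h,W,H:cv2.resize(i[y:y+h,x:x+w],(W,H),interpolation=cv2.INTER_CUBIC)
t=np.hstack([z(b,200,150,100,75,400,300),z(b,335,185,60,45,400,300)])
u=np.hstack([z(a,210,160,104,78,400,300),z(a,96,190,72,54,400,300)])
cv2.imwrite('pics/z0.png',np.vstack([t,u]))
E
```

```text
(no output)
```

View pics/z0.png

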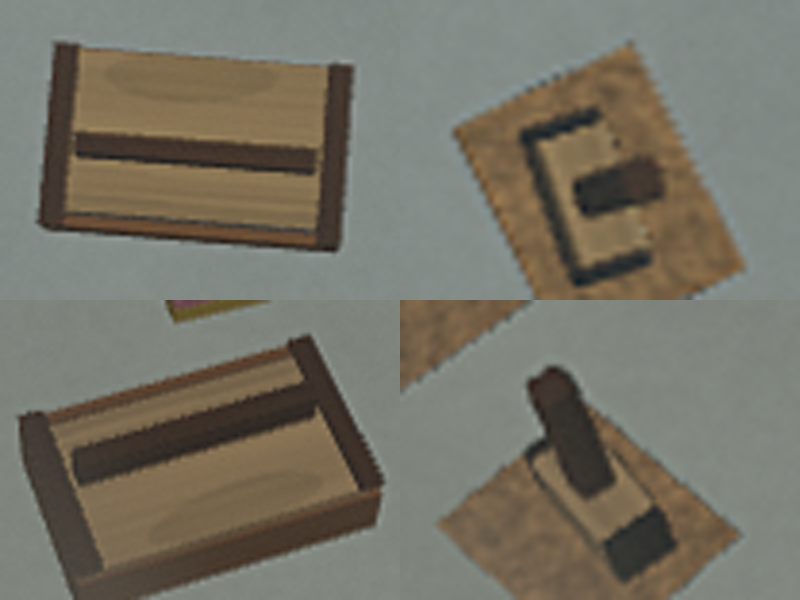

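Top half of the zoom is the top view, bottom half the scene view. Bar top, far edge, top view: about (219,183) to (279,187.5). Handle top: about (373,211.7) in the top view and (123,205) in the scene view. The near gap is still almost closed.

```bash
cat > meas.py <<'E'
from h import *
from scipy.optimize import least_squares
def fit(obs,x0):
    # obs: (snap,pixel,local xyz); pose x,y,yaw,z0
    def f(p):
        c,s=np.cos(p[2]),np.sin(p[2]); o=[]
        for S,px,l in obs:
            P=[p[0]+c*l[0]-s*l[1],p[1]+s*l[0]+c*l[1],l[2]+p[3]]
            o+=list(proj(S,P)-px)
        return np.array(o)
    r_=least_squares(f,x0,loss='soft_l1'); return r_.x,f(r_.x).reshape(-1,2)
E
python3 - <<'E'
from meas import *
T=snap('top');S=snap('scene')
tb=lambda x,y:(200+x/4,150+y/4); tm=lambda x,y:(335+(x-400)/6.667,185+y/6.667)
sb=lambda x,y:(210+x/3.846,160+(y-300)/3.846); sm=lambda x,y:(96+(x-400)/5.556,190+(y-300)/5.556)
print('handle top tri',tri(T,tm(652,178),S,sm(550,383)))
print('handle base tri',tri(T,tm(590,196),S,sm(598,490)))
for n,a,b in[('rail L far',(55,43),(383,485)),('rail L near',(40,228),(308,335)),('rail R near',(340,250),(20,415))]: print(n,tri(T,tb(*a),S,sb(*b)))
print('barR near-edge', tri(T,tb(316,170),S,sb(75,452)),'barL',tri(T,tb(77,152),S,sb(303,383)))
L=.107;X=.065
p,e=fit([(T,tb(55,43),(X,L,.058)),(T,tb(40,228),(-X,L,.058)),(T,tb(353,66),(X,-L,.058)),(T,tb(340,250),(-X,-L,.058)),
 (S,sb(383,485),(X,L,.058)),(S,sb(310,335),(-X,L,.058)),(S,sb(20,415),(-X,-L,.058))],[.55,0,0,0]); print('box',p.round(4),e.round(1).tolist())
c,s=np.cos(p[2]),np.sin(p[2])
for n,a in[('L far top',(77,132)),('R far top',(316,150))]:
    P=at(T,*tb(*a),.078)[:2]-p[:2]; print(n,c*P[0]+s*P[1],-s*P[0]+c*P[1])
# mat fit
hs=(.055,.045)
print('mat corners',at(T,*tm(630,43),.004),at(T,*tm(745,270),.004),at(T,*tm(455,130),.004))
for n,a,z in[('head far L',(525,133),.038),('far R',(597,110),.038),('near L',(578,284),.038),('near R',(650,258),.038)]: print(n,at(T,*tm(*a),z))
print('scene rub corners',[at(S,*sm(*a),.038).round(4).tolist() for a in[(605,545),(650,508),(530,450)]])
E
```

```text
handle top tri (array([ 0.49526475, -0.29859965,  0.12178197]), np.float64(0.005134452978211424))
handle base tri (array([ 0.4945003 , -0.29715064,  0.02931386]), np.float64(0.0027453518820512407))
rail L far (array([0.63536156, 0.13378979, 0.05333162]), np.float64(0.00026184196646707186))
rail L near (array([0.50322285, 0.14065659, 0.05255562]), np.float64(0.002917372559543018))
rail R near (array([ 0.49260725, -0.07058802,  0.05520727]), np.float64(0.0032320161435084632))
barR near-edge (array([ 0.54653415, -0.05141989,  0.0745089 ]), np.float64(0.0041897292794390514)) barL (array([0.55411327, 0.11255768, 0.07541082]), np.float64(0.0010011214671868216))
box [ 0.5637  0.0312 -0.0585 -0.004 ] [[-0.2, 0.1], [-0.9, -0.9], [0.0, 0.5], [-0.1, -0.1], [0.1, -0.4], [-0.3, 0.1], [-1.0, 0.4]]
L far top -0.0005575089952786581 0.0821820328086085
R far top 0.0006232242144514734 -0.08432026728455357
mat corners [ 0.56425366 -0.32268616  0.004     ] [ 0.46547503 -0.37201995  0.004     ] [ 0.52379853 -0.24543861  0.004     ]
head far L [ 0.51983939 -0.26884151  0.038     ]
far R [ 0.53048673 -0.29970697  0.038     ]
near L [ 0.45594945 -0.29109078  0.038     ]
near R [ 0.46773443 -0.32178105  0.038     ]
scene rub corners [[0.5295, -0.2993, 0.038], [0.5186, -0.276, 0.038], [0.4683, -0.3187, 0.038]]
```

Call:
{"method": "step_arm", "body": {
  "steps": [
    [[0,0,-5],[0,0,0]],
    [[0,0,-5],[0,0,0]],
    [[0,0,-5],[0,0,0]],
    [[0,0,-4],[0,0,0]],
    [[-4.1,-3.0,0],[0,0,7]],
    [[0,0,0],[0,0,0]]
  ],
  "claw": 1
}}

```text
clock: 0.95
tool_pos: [0.2307, 0.5486, 0.4484]
eef_rot: [0.223, 0.975, -0.0, 0.002]
contact_force: [0.1, 0.8, -0.7]
opening: 0.999
finger_force: 0.0
```

```bash
cat >> h.py <<'E'
def st():
    s=sensors.get_state(); M=R.from_quat(s['eef_rot']).as_matrix()
    print('t',round(s['clock'],2),'q',s['q'].round(2),'p',s['tool_pos'].round(4),'tilt',M[:2,2].round(3),'yaw_y',np.degrees(np.arctan2(M[1,1],M[0,1])).round(2),'F',s['contact_force'].round(1),s['moment'].round(2),'op',round(s['opening'],3)); return s,M
def goto(P,yaw=None):
    s,M=st(); d=M.T@(np.array(P)-s['tool_pos'])*100
    print('shift cm',d.round(2), 'turn z', None if yaw is None else np.round(-(((yaw-np.degrees(np.arctan2(M[1,1],M[0,1])))+90)%180-90),2))
E
python3 -c "
from h import *
goto([.40,.25,.44],19.2)"
```

```text
t 0.95 q [-1.15  0.48 -0.17  1.35  0.09  1.31 -0.21] p [0.2307 0.5486 0.4484] tilt [ 0.003 -0.001] yaw_y 64.17 F [ 0.1  0.8 -0.7] [-0.05 -0.03  0.01] op 0.999
shift cm [-28.25 -19.5    0.94] turn z 44.97
```

Call:
{"method": "step_arm", "body": {
  "steps": [
    [[-4.7,-3.25,0],[0,0,0]],
    [[-4.7,-3.25,0],[0,0,0]],
    [[-4.7,-3.25,0],[0,0,0]],
    [[-4.7,-3.25,0],[0,0,0]],
    [[-4.7,-3.25,0],[0,0,0]],
    [[-4.7,-3.25,0],[0,0,0]],
    [[0,0,4],[0,0,9]],
    [[0,0,4],[0,0,9]],
    [[0,0,4],[0,0,9]],
    [[0,0,3],[0,0,9]],
    [[0,0,3],[0,0,9]]
  ]
}}

```text
clock: 2.33
tool_pos: [0.3976, 0.2549, 0.2664]
eef_rot: [0.578, 0.816, -0.0, -0.0]
contact_force: [0.4, 0.5, 0.1]
opening: 0.998
finger_force: 0.0
```

Call:
{"method": "step_arm", "body": {
  "steps": [
    [[-5.5,-0.9,0],[0,0,0]],
    [[-5.5,-0.9,0],[0,0,0]],
    [[-5.5,-0.9,0],[0,0,0]],
    [[-5.5,-0.9,0],[0,0,0]],
    [[-5.5,-0.9,0],[0,0,0]],
    [[-5.5,-0.9,0],[0,0,0]],
    [[-5.5,-0.9,0],[0,0,0]],
    [[-5.5,-0.9,0],[0,0,0]],
    [[-5.5,-0.9,0],[0,0,0]],
    [[-5.5,-0.9,0],[0,0,0]],
    [[0,0,0],[0,0,0]]
  ]
}}

```text
clock: 3.7
tool_pos: [0.4969, -0.2991, 0.267]
eef_rot: [0.579, 0.815, -0.001, 0.001]
contact_force: [-0.2, 0.6, -0.1]
opening: 0.998
finger_force: 0.0
```

```bash
python3 -c "
from h import *
goto([.4945,-.2975,.082],19.2)
snap('top','top1.png');snap('scene','scene1.png')"
```

```text
t 3.7 q [ 0.45  0.61  0.02  1.7  -0.01  0.82  0.81] p [ 0.4969 -0.2991  0.267 ] tilt [ 0.    -0.003] yaw_y 19.19 F [-0.2  0.6 -0.1] [ 0.02  0.07 -0.01] op 0.998
shift cm [ 0.28 -0.16 18.5 ] turn z -0.01
```

Call:
{"method": "step_arm", "body": {
  "steps": [
    [[0.15,-0.1,5],[0,0,0]],
    [[0.13,-0.06,5],[0,0,0]],
    [[0,0,4],[0,0,0]],
    [[0,0,3],[0,0,0]],
    [[0,0,1.2],[0,0,0]],
    [[0,0,0],[0,0,0]]
  ]
}}

```text
clock: 4.55
tool_pos: [0.4951, -0.2905, 0.0856]
eef_rot: [0.576, 0.817, 0.0, -0.001]
contact_force: [0.2, -0.4, 0.6]
opening: 1.002
finger_force: 0.0
```

Call:
{"method": "step_arm", "body": {
  "steps": [
    [[0,0,0],[0,0,0]],
    [[0,0,0],[0,0,0]],
    [[0,0,0],[0,0,0]],
    [[0,0,0],[0,0,0]],
    [[0,0,0],[0,0,0]],
    [[0,0,0],[0,0,0]]
  ],
  "claw": -1,
  "grip_force": 55
}}

```text
clock: 5.3
tool_pos: [0.4949, -0.292, 0.0857]
eef_rot: [0.577, 0.817, 0.0, -0.0]
contact_force: [-0.0, 0.3, -1.1]
opening: 0.343
finger_force: 0.0
```

```bash
python3 -c "
from h import *
goto([.4945,-.2975,.082],19.2)
import cv2
a=snap('top')['img'][170:240,330:430,::-1];b=snap('scene')['img'][170:260,80:190,::-1]
cv2.imwrite('pics/g1.png',np.hstack([cv2.resize(a,(400,300),interpolation=2),cv2.resize(b,(400,300),interpolation=2)]))"
```

```text
t 5.3 q [ 0.45  0.88  0.    1.85 -0.    0.42  0.8 ] p [ 0.4949 -0.292   0.0857] tilt [-0.  0.] yaw_y 19.56 F [-0.   0.3 -1.1] [-0.09  0.02 -0.02] op 0.343
shift cm [-0.51 -0.22  0.37] turn z 0.36
```

View pics/g1.png

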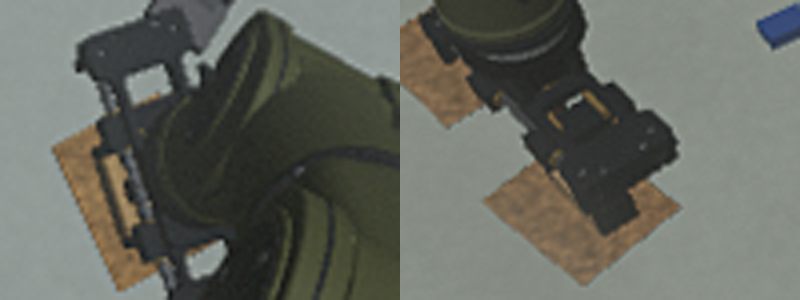

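The view shows the jaws around the handle and still closing, over the mat at about (150,230) in the right half. TCP sits 4 to 5 mm off along tool x, so I'll correct that while they close.

Call:
{"method": "step_arm", "body": {
  "steps": [
    [[-0.45,0,0],[0,0,0]],
    [[0,0,0],[0,0,0]],
    [[0,0,0],[0,0,0]],
    [[0,0,0],[0,0,0]],
    [[0,0,0],[0,0,0]],
    [[0,0,0],[0,0,0]]
  ]
}}

```text
clock: 6.15
tool_pos: [0.4964, -0.2962, 0.0857]
eef_rot: [0.577, 0.817, 0.0, -0.0]
contact_force: [-0.1, -0.0, -1.0]
opening: 0.199
finger_force: 55.0
```

Call:
{"method": "step_arm", "body": {
  "steps": [
    [[0,0,-2],[0,0,0]],
    [[0,0,-4],[0,0,0]],
    [[0,0,-4],[0,0,7.7]],
    [[0,0,-3],[0,0,7.7]],
    [[0,0,0],[0,0,7.5]],
    [[5,-0.5,0],[0,0,0]],
    [[5,-0.5,0],[0,0,0]],
    [[5,-0.4,0],[0,0,0]],
    [[5,0,0],[0,0,0]],
    [[4.5,0,0],[0,0,0]],
    [[0,0,0],[0,0,0]],
    [[0,0,0],[0,0,0]]
  ]
}}

```text
clock: 7.65
tool_pos: [0.4966, -0.0514, 0.2158]
eef_rot: [0.727, 0.686, -0.0, 0.0]
contact_force: [-0.3, 0.1, -2.3]
opening: 0.198
finger_force: 55.0
```

```bash
python3 -c "
from h import *
goto([.4972,-.043,.146],-3.35)
import cv2
T=snap('top');S=snap('scene')
a=T['img'][130:220,200:320,::-1];b=S['img'][110:260,120:320,::-1]
cv2.imwrite('pics/g2.png',np.hstack([cv2.resize(a,(400,300),interpolation=2),cv2.resize(b,(400,300),interpolation=2)]))"
```

```text
t 7.65 q [-0.1   0.6   0.18  2.   -0.19  0.56  0.14] p [ 0.4966 -0.0514  0.2158] tilt [ 0.    -0.001] yaw_y -3.34 F [-0.3  0.1 -2.3] [-0.17  0.11  0.  ] op 0.198
shift cm [0.84 0.01 6.98] turn z 0.01
```

View pics/g2.png

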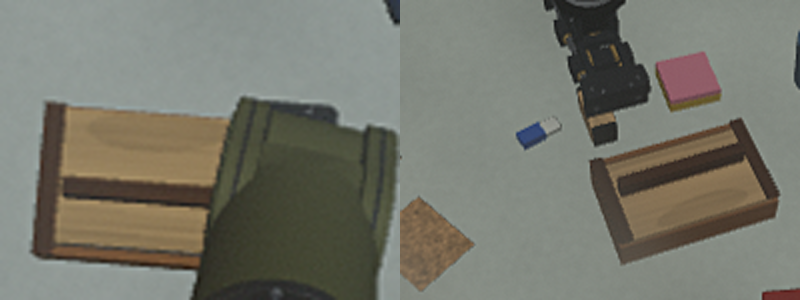

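Mallet held upright, with its black face at about scene px (222,175), short of the bar. I'll lower it to tapping height behind the right end and check the head by projection.

Call:
{"method": "step_arm", "body": {
  "steps": [
    [[0.4,0,2.5],[0,0,0]],
    [[0.4,0,2.5],[0,0,0]],
    [[0,0,1.5],[0,0,0]],
    [[0,0,0.6],[0,0,0]],
    [[0,0,0],[0,0,0]],
    [[0,0,0],[0,0,0]]
  ]
}}

```text
clock: 8.5
tool_pos: [0.4976, -0.0431, 0.1453]
eef_rot: [0.728, 0.686, 0.0, 0.001]
contact_force: [0.4, -0.6, -3.0]
opening: 0.203
finger_force: 55.0
```

```bash
cat >> h.py <<'E'
BO=np.array([.5637,.0312]);BY=-.0585
def tap():
    s,M=st(); d=s['tool_pos'][:2]-BO; c,sn=np.cos(BY),np.sin(BY); F=s['contact_force']
    print('box xy mm',(1000*(c*d[0]+sn*d[1])).round(1),(1000*(-sn*d[0]+c*d[1])).round(1),'Fx',(c*F[0]+sn*F[1]).round(2),'Fy',(-sn*F[0]+c*F[1]).round(2)); return s,M
E
python3 - <<'E'
from h import *
s,M=tap()
S=snap('scene'); p=s['tool_pos']; ex=M[:,1]; ey=M[:,0]; up=-M[:,2]
im=cv2.resize(S['img'][120:240,170:330,::-1],(800,600),interpolation=2)
for h,col in((-.0817,(0,255,0)),(-.0477,(0,255,255))):
  for y in(-.015,.015):
    u=proj(S,p+.036*ex+y*ey+h*up); cv2.circle(im,tuple(np.int32((u-[170,120])*5)),3,col,-1)
c,sn=np.cos(BY),np.sin(BY)
for bx,by,z in((-.016,-.085,.078),(-.016,.085,.078),(0,-.085,.078),(0,.085,.078),(-.065,-.107,.058),(.065,-.107,.058),(.065,.107,.058),(-.065,.107,.058)):
    u=proj(S,[BO[0]+c*bx-sn*by,BO[1]+sn*bx+c*by,z]); cv2.circle(im,tuple(np.int32((u-[170,120])*5)),3,(0,0,255),-1)
cv2.imwrite('pics/g3.png',im)
E
```

```text
t 8.5 q [-0.08  0.72  0.12  2.05 -0.22  0.38  0.16] p [ 0.4976 -0.0431  0.1453] tilt [ 0.001 -0.   ] yaw_y -3.36 F [ 0.4 -0.6 -3. ] [-0.09  0.09  0.  ] op 0.203
box xy mm -61.6 -78.1 Fx 0.4 Fy -0.59
```

View pics/g3.png

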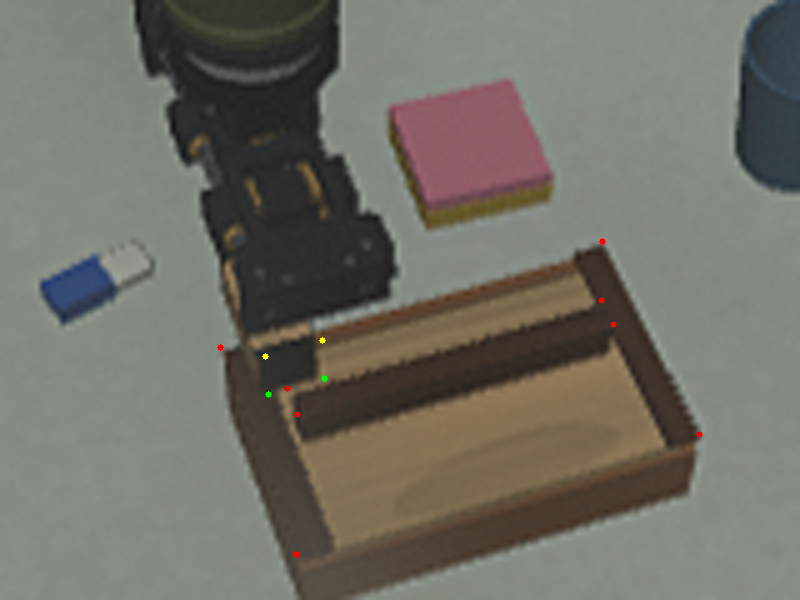

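The picture has the head (rubber face 258–314, 325–385) just behind the bar's right end (297,400). It sits about 8 mm further to -y than my model, so I'll shift it +y by 5 mm and approach gently.

Call:
{"method": "step_arm", "body": {
  "steps": [
    [[0.25,0,0.05],[0,0,0]],
    [[0.25,0,0.05],[0,0,0]],
    [[0,0.2,0],[0,0,0]],
    [[0,0.2,0],[0,0,0]],
    [[0,0.1,0],[0,0,0]],
    [[0,0.1,0],[0,0,0]],
    [[0,0,0],[0,0,0]]
  ]
}}

```text
clock: 9.43
tool_pos: [0.5035, -0.0383, 0.1437]
eef_rot: [0.727, 0.686, 0.0, -0.0]
contact_force: [-0.0, -0.0, -2.7]
opening: 0.202
finger_force: 55.0
```

Call:
{"method": "step_arm", "body": {
  "steps": [
    [[0,0.1,0],[0,0,0]],
    [[0,0.05,0],[0,0,0]],
    [[0,0,0],[0,0,0]]
  ]
}}

```text
clock: 9.8
tool_pos: [0.505, -0.0383, 0.1437]
eef_rot: [0.727, 0.686, 0.0, -0.0]
contact_force: [0.1, -0.4, -2.3]
opening: 0.206
finger_force: 55.0
```

Call:
{"method": "step_arm", "body": {
  "steps": [
    [[0,0.1,0],[0,0,0]],
    [[0,0.05,0],[0,0,0]],
    [[0,0,0],[0,0,0]]
  ]
}}

```text
clock: 10.18
tool_pos: [0.5065, -0.0383, 0.1437]
eef_rot: [0.727, 0.686, 0.0, -0.0]
contact_force: [-1.0, 0.0, -2.9]
opening: 0.2
finger_force: 55.0
```

Call:
{"method": "step_arm", "body": {
  "steps": [
    [[0,0.05,0],[0,0,0]],
    [[0,0.05,0],[0,0,0]],
    [[0,0.05,0],[0,0,0]],
    [[0,0,0],[0,0,0]]
  ]
}}

```text
clock: 10.68
tool_pos: [0.508, -0.0384, 0.1437]
eef_rot: [0.727, 0.686, 0.0, 0.0]
contact_force: [0.1, 0.1, -1.5]
opening: 0.199
finger_force: 55.0
```

Call:
{"method": "step_arm", "body": {
  "steps": [
    [[0,0.05,0],[0,0,0]],
    [[0,0.05,0],[0,0,0]],
    [[0,0,0],[0,0,0]]
  ]
}}

```text
clock: 11.05
tool_pos: [0.5087, -0.0385, 0.1437]
eef_rot: [0.727, 0.686, -0.0, -0.0]
contact_force: [-1.0, 0.7, -1.7]
opening: 0.197
finger_force: 55.0
```

Call:
{"method": "step_arm", "body": {
  "steps": [
    [[0,0.05,0],[0,0,0]],
    [[0,0.05,0],[0,0,0]],
    [[0,0,0],[0,0,0]]
  ]
}}

```text
clock: 11.42
tool_pos: [0.5091, -0.0385, 0.1436]
eef_rot: [0.727, 0.686, -0.001, -0.001]
contact_force: [-2.9, -0.5, 0.1]
opening: 0.195
finger_force: 55.0
```

Call:
{"method": "step_arm", "body": {
  "steps": [
    [[0,0.05,0],[0,0,0]],
    [[0,0.05,0],[0,0,0]],
    [[0,0.05,0],[0,0,0]]
  ]
}}

```text
clock: 11.8
tool_pos: [0.5097, -0.0386, 0.1435]
eef_rot: [0.727, 0.686, -0.001, -0.001]
contact_force: [-6.5, -0.6, 0.9]
opening: 0.202
finger_force: 55.0
```

Call:
{"method": "step_arm", "body": {
  "steps": [
    [[0,0.05,0],[0,0,0]],
    [[0,0.05,0],[0,0,0]]
  ]
}}

```text
clock: 12.05
tool_pos: [0.51, -0.0386, 0.1434]
eef_rot: [0.727, 0.686, -0.002, -0.002]
contact_force: [-6.4, 1.3, 2.8]
opening: 0.204
finger_force: 55.0
```

Call:
{"method": "step_arm", "body": {
  "steps": [
    [[0,0.05,0],[0,0,0]],
    [[0,0.05,0],[0,0,0]],
    [[0,0.05,0],[0,0,0]]
  ]
}}

```text
clock: 12.42
tool_pos: [0.5104, -0.0387, 0.1432]
eef_rot: [0.727, 0.686, -0.002, -0.003]
contact_force: [-8.2, 0.2, 3.0]
opening: 0.198
finger_force: 55.0
```

Call:
{"method": "step_arm", "body": {
  "steps": [
    [[0,0.05,0],[0,0,0]],
    [[0,0.05,0],[0,0,0]]
  ]
}}

```text
clock: 12.68
tool_pos: [0.5106, -0.0387, 0.1431]
eef_rot: [0.727, 0.686, -0.003, -0.003]
contact_force: [-9.6, -0.4, 3.1]
opening: 0.198
finger_force: 55.0
```

Call:
{"method": "step_arm", "body": {
  "steps": [
    [[0,0.05,0],[0,0,0]],
    [[0,0.05,0],[0,0,0]]
  ]
}}

```text
clock: 12.92
tool_pos: [0.5109, -0.0387, 0.143]
eef_rot: [0.727, 0.686, -0.004, -0.004]
contact_force: [-10.6, 0.2, 3.9]
opening: 0.197
finger_force: 55.0
```

Call:
{"method": "step_arm", "body": {
  "steps": [
    [[0,0.05,-0.03],[0,0,0]],
    [[0,0.05,-0.03],[0,0,0]]
  ]
}}

```text
clock: 13.18
tool_pos: [0.5112, -0.0387, 0.1432]
eef_rot: [0.727, 0.686, -0.004, -0.005]
contact_force: [-10.6, 0.2, 0.2]
opening: 0.198
finger_force: 55.0
```

Call:
{"method": "step_arm", "body": {
  "steps": [
    [[0,0.05,0],[0,0,0]],
    [[0,0.05,0],[0,0,0]]
  ]
}}

```text
clock: 13.42
tool_pos: [0.5114, -0.0388, 0.1433]
eef_rot: [0.727, 0.686, -0.005, -0.005]
contact_force: [-12.9, 0.5, 3.9]
opening: 0.199
finger_force: 55.0
```

Call:
{"method": "step_arm", "body": {
  "steps": [
    [[0,0.05,0],[0,0,0]],
    [[0,0.05,0],[0,0,0]]
  ]
}}

```text
clock: 13.68
tool_pos: [0.5118, -0.0388, 0.1433]
eef_rot: [0.727, 0.686, -0.005, -0.006]
contact_force: [-13.3, 0.0, 4.5]
opening: 0.198
finger_force: 55.0
```

Call:
{"method": "step_arm", "body": {
  "steps": [
    [[0,0.05,-0.02],[0,0,0]],
    [[0,0.05,-0.01],[0,0,0]]
  ]
}}

```text
clock: 13.92
tool_pos: [0.5125, -0.0389, 0.1434]
eef_rot: [0.727, 0.686, -0.005, -0.006]
contact_force: [-13.6, 0.8, 2.6]
opening: 0.197
finger_force: 55.0
```

Call:
{"method": "step_arm", "body": {
  "steps": [
    [[0,0.05,-0.01],[0,0,0]],
    [[0,0.05,0],[0,0,0]]
  ]
}}

```text
clock: 14.18
tool_pos: [0.5133, -0.0391, 0.1434]
eef_rot: [0.727, 0.686, -0.005, -0.006]
contact_force: [-13.4, -0.1, 3.3]
opening: 0.198
finger_force: 55.0
```

Call:
{"method": "step_arm", "body": {
  "steps": [
    [[0,0.05,0],[0,0,0]],
    [[0,0.05,0],[0,0,0]]
  ]
}}

```text
clock: 14.42
tool_pos: [0.5143, -0.0392, 0.1434]
eef_rot: [0.727, 0.686, -0.006, -0.006]
contact_force: [-13.4, 0.1, 4.9]
opening: 0.198
finger_force: 55.0
```

Call:
{"method": "step_arm", "body": {
  "steps": [
    [[0,0.05,-0.02],[0,0,0]],
    [[0,0.05,0],[0,0,0]],
    [[0,0.05,0],[0,0,0]]
  ]
}}

```text
clock: 14.8
tool_pos: [0.5156, -0.0393, 0.1435]
eef_rot: [0.727, 0.686, -0.006, -0.006]
contact_force: [-14.3, -0.9, 2.5]
opening: 0.195
finger_force: 55.0
```

Call:
{"method": "step_arm", "body": {
  "steps": [
    [[0,0.05,-0.01],[0,0,0]],
    [[0,0.05,0],[0,0,0]],
    [[0,0.05,0],[0,0,0]]
  ]
}}

```text
clock: 15.18
tool_pos: [0.517, -0.0396, 0.1435]
eef_rot: [0.727, 0.686, -0.006, -0.006]
contact_force: [-13.8, -0.8, 2.3]
opening: 0.198
finger_force: 55.0
```

Call:
{"method": "step_arm", "body": {
  "steps": [
    [[0,0.05,-0.01],[0,0,0]],
    [[0,0.05,0],[0,0,0]],
    [[0,0.05,0],[0,0,0]]
  ]
}}

```text
clock: 15.55
tool_pos: [0.5184, -0.0397, 0.1436]
eef_rot: [0.728, 0.686, -0.006, -0.006]
contact_force: [-13.9, -0.1, 1.9]
opening: 0.198
finger_force: 55.0
```

Call:
{"method": "step_arm", "body": {
  "steps": [
    [[0,0.05,-0.01],[0,0,0]],
    [[0,0.05,0],[0,0,0]],
    [[0,0.05,0],[0,0,0]]
  ]
}}

```text
clock: 15.92
tool_pos: [0.5194, -0.0398, 0.1436]
eef_rot: [0.728, 0.686, -0.006, -0.007]
contact_force: [-14.6, -0.3, 2.7]
opening: 0.204
finger_force: 55.0
```

Call:
{"method": "step_arm", "body": {
  "steps": [
    [[0,0.05,-0.01],[0,0,0]],
    [[0,0.05,0],[0,0,0]]
  ]
}}

```text
clock: 16.18
tool_pos: [0.52, -0.0399, 0.1436]
eef_rot: [0.728, 0.686, -0.007, -0.007]
contact_force: [-14.8, -1.9, 3.0]
opening: 0.201
finger_force: 55.0
```

Call:
{"method": "step_arm", "body": {
  "steps": [
    [[0,0.04,0],[0,0,0]]
  ]
}}

```text
clock: 16.3
tool_pos: [0.5203, -0.04, 0.1436]
eef_rot: [0.728, 0.686, -0.007, -0.007]
contact_force: [-16.1, -0.1, 2.7]
opening: 0.194
finger_force: 55.0
```

Call:
{"method": "step_arm", "body": {
  "steps": [
    [[0,0.05,0],[0,0,0]],
    [[0,0.03,0],[0,0,0]]
  ]
}}

```text
clock: 16.55
tool_pos: [0.5208, -0.04, 0.1437]
eef_rot: [0.728, 0.686, -0.007, -0.007]
contact_force: [-16.0, -0.3, 4.5]
opening: 0.202
finger_force: 55.1
```

Bound at about 17 N in all, with the right end 8 mm further out. I'll back off and slide over behind the left end.

Call:
{"method": "step_arm", "body": {
  "steps": [
    [[0,-0.5,0],[0,0,0]],
    [[0,-1,0],[0,0,0]],
    [[0,-1,0],[0,0,0]],
    [[4,0,0],[0,0,0]],
    [[4,0,0],[0,0,0]],
    [[4,0,0],[0,0,0]],
    [[4,0,0],[0,0,0]],
    [[0,0,0],[0,0,0]]
  ]
}}

```text
clock: 17.55
tool_pos: [0.5157, 0.1268, 0.1456]
eef_rot: [0.725, 0.689, 0.003, -0.0]
contact_force: [0.2, -0.4, -2.3]
opening: 0.2
finger_force: 55.0
```

```bash
python3 - <<'E'
from h import *
s,M=tap(); c,sn=np.cos(BY),np.sin(BY)
goto([BO[0]+c*-.053-sn*.085,BO[1]+sn*-.053+c*.085,.1445],-3.35)
S=snap('scene')
im=cv2.resize(S['img'][120:240,170:330,::-1],(800,600),interpolation=2)
cv2.imwrite('pics/g4.png',im)
E
```

```text
t 17.55 q [-0.44  0.75  0.18  1.96 -0.3   0.45 -0.08] p [0.5157 0.1268 0.1456] tilt [0.004 0.004] yaw_y -2.91 F [ 0.2 -0.4 -2.3] [-0.13  0.12 -0.02] op 0.2
box xy mm -53.5 92.7 Fx 0.21 Fy -0.4
t 17.55 q [-0.44  0.75  0.18  1.96 -0.3   0.45 -0.08] p [0.5157 0.1268 0.1456] tilt [0.004 0.004] yaw_y -2.91 F [ 0.2 -0.4 -2.3] [-0.13  0.12 -0.02] op 0.2
shift cm [-0.77  0.04  0.11] turn z 0.44
```

View pics/g4.png

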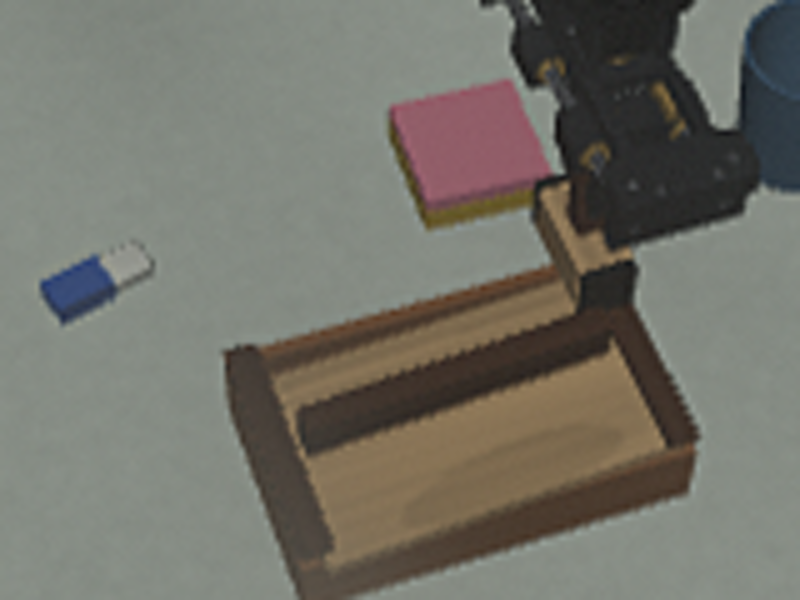

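The view shows the head just short of the bar's left end (rubber 583–636, bar end near 612). The right end has moved out (gap visible near (290,400)). I'll shift 5 mm inward and push.

Call:
{"method": "step_arm", "body": {
  "steps": [
    [[-0.5,-0.1,0.1],[0,0,0.4]],
    [[0,0.1,0],[0,0,0]],
    [[0,0.1,0],[0,0,0]],
    [[0,0.1,0],[0,0,0]]
  ]
}}

```text
clock: 18.1
tool_pos: [0.5162, 0.1159, 0.1443]
eef_rot: [0.73, 0.683, -0.0, -0.0]
contact_force: [-0.9, -0.3, -2.3]
opening: 0.199
finger_force: 55.0
```

Call:
{"method": "step_arm", "body": {
  "steps": [
    [[0,0.1,0],[0,0,0]],
    [[0,0.1,-0.02],[0,0,0]],
    [[0,0,0],[0,0,0]]
  ]
}}

```text
clock: 18.48
tool_pos: [0.5169, 0.1161, 0.1443]
eef_rot: [0.73, 0.684, -0.001, -0.001]
contact_force: [-3.9, -0.7, -0.8]
opening: 0.203
finger_force: 55.0
```

```bash
python3 -c "
from h import *
tap()"
```

```text
t 18.48 q [-0.42  0.75  0.19  1.96 -0.3   0.46 -0.08] p [0.5169 0.1161 0.1443] tilt [-0.003 -0.   ] yaw_y -3.73 F [-3.9 -0.7 -0.8] [-0.21  0.96 -0.01] op 0.203
box xy mm -51.7 82.0 Fx -3.9 Fy -0.97
```

Call:
{"method": "step_arm", "body": {
  "steps": [
    [[0,-0.25,0],[0,0,0]],
    [[0.5,0,0],[0,0,-0.4]],
    [[0,0.1,0],[0,0,0]],
    [[0,0.1,0],[0,0,0]],
    [[0,0.1,0],[0,0,0]],
    [[0,0.1,0],[0,0,0]]
  ]
}}

```text
clock: 19.23
tool_pos: [0.5179, 0.1218, 0.1442]
eef_rot: [0.727, 0.687, -0.001, -0.002]
contact_force: [-6.5, 2.6, 0.9]
opening: 0.202
finger_force: 55.0
```

Call:
{"method": "step_arm", "body": {
  "steps": [
    [[0,0.1,-0.02],[0,0,0]],
    [[0,0.1,-0.02],[0,0,0]],
    [[0,0.05,0],[0,0,0]]
  ]
}}

```text
clock: 19.6
tool_pos: [0.5186, 0.1217, 0.1444]
eef_rot: [0.727, 0.687, -0.003, -0.003]
contact_force: [-9.0, 2.1, 2.8]
opening: 0.199
finger_force: 55.0
```

```bash
python3 -c "
from h import *
tap()"
```

```text
t 19.6 q [-0.43  0.76  0.19  1.95 -0.29  0.47 -0.08] p [0.5186 0.1217 0.1444] tilt [-0.008  0.001] yaw_y -3.26 F [-9.   2.1  2.8] [0.61 2.23 0.01] op 0.199
box xy mm -50.4 87.7 Fx -9.14 Fy 1.55
```

Call:
{"method": "step_arm", "body": {
  "steps": [
    [[0,0.07,-0.02],[0,0,0]],
    [[0,0.07,-0.01],[0,0,0]],
    [[0,0.06,0],[0,0,0]]
  ]
}}

```text
clock: 19.98
tool_pos: [0.5194, 0.1217, 0.1445]
eef_rot: [0.727, 0.687, -0.004, -0.004]
contact_force: [-9.5, 2.9, 3.2]
opening: 0.2
finger_force: 55.0
```

Call:
{"method": "step_arm", "body": {
  "steps": [
    [[0,0.05,-0.02],[0,0,0]],
    [[0,0.05,-0.01],[0,0,0]],
    [[0,0.05,0],[0,0,0]]
  ]
}}

```text
clock: 20.35
tool_pos: [0.5203, 0.1218, 0.1446]
eef_rot: [0.727, 0.687, -0.004, -0.004]
contact_force: [-11.5, 3.3, 3.7]
opening: 0.199
finger_force: 55.0
```

Call:
{"method": "step_arm", "body": {
  "steps": [
    [[0,0.05,-0.01],[0,0,0]],
    [[0,0.05,0],[0,0,0]],
    [[0,0.05,0],[0,0,0]]
  ]
}}

```text
clock: 20.72
tool_pos: [0.5213, 0.1218, 0.1447]
eef_rot: [0.727, 0.687, -0.004, -0.005]
contact_force: [-11.6, 3.8, 4.9]
opening: 0.199
finger_force: 55.0
```

Call:
{"method": "step_arm", "body": {
  "steps": [
    [[0,0.06,-0.02],[0,0,0]],
    [[0,0.06,-0.01],[0,0,0]],
    [[0,0.06,0],[0,0,0]]
  ]
}}

```text
clock: 21.1
tool_pos: [0.5227, 0.1218, 0.1448]
eef_rot: [0.727, 0.687, -0.005, -0.005]
contact_force: [-12.0, 3.8, 2.8]
opening: 0.2
finger_force: 55.0
```

Call:
{"method": "step_arm", "body": {
  "steps": [
    [[0,0.06,-0.02],[0,0,0]],
    [[0,0.06,-0.01],[0,0,0]],
    [[0,0.06,0],[0,0,0]]
  ]
}}

```text
clock: 21.48
tool_pos: [0.5242, 0.1219, 0.1449]
eef_rot: [0.727, 0.687, -0.005, -0.006]
contact_force: [-12.1, 3.9, 1.0]
opening: 0.196
finger_force: 55.0
```

Call:
{"method": "step_arm", "body": {
  "steps": [
    [[0,0.05,-0.02],[0,0,0]],
    [[0,0.05,0],[0,0,0]],
    [[0,0.05,0],[0,0,0]]
  ]
}}

```text
clock: 21.85
tool_pos: [0.5255, 0.1219, 0.145]
eef_rot: [0.727, 0.687, -0.005, -0.006]
contact_force: [-11.5, 4.0, 0.9]
opening: 0.202
finger_force: 55.0
```

Call:
{"method": "step_arm", "body": {
  "steps": [
    [[0,0.05,-0.01],[0,0,0]],
    [[0,0.05,0],[0,0,0]],
    [[0,0.05,0],[0,0,0]]
  ]
}}

```text
clock: 22.22
tool_pos: [0.5269, 0.122, 0.145]
eef_rot: [0.727, 0.687, -0.005, -0.006]
contact_force: [-10.8, 4.7, 0.2]
opening: 0.197
finger_force: 55.0
```

Call:
{"method": "step_arm", "body": {
  "steps": [
    [[0,0.05,-0.01],[0,0,0]],
    [[0,0.05,0],[0,0,0]],
    [[0,0.05,0],[0,0,0]]
  ]
}}

```text
clock: 22.6
tool_pos: [0.5283, 0.122, 0.145]
eef_rot: [0.727, 0.687, -0.005, -0.006]
contact_force: [-12.6, 4.3, 1.1]
opening: 0.203
finger_force: 55.0
```

Call:
{"method": "step_arm", "body": {
  "steps": [
    [[0,0.05,-0.01],[0,0,0]],
    [[0,0.05,0],[0,0,0]],
    [[0,0.04,0],[0,0,0]]
  ]
}}

```text
clock: 22.98
tool_pos: [0.5295, 0.1221, 0.145]
eef_rot: [0.727, 0.687, -0.005, -0.006]
contact_force: [-12.4, 4.8, 0.3]
opening: 0.199
finger_force: 55.0
```

Call:
{"method": "step_arm", "body": {
  "steps": [
    [[0,0.05,0],[0,0,0]],
    [[0,0.05,0],[0,0,0]],
    [[0,0.04,0],[0,0,0]]
  ]
}}

```text
clock: 23.35
tool_pos: [0.5308, 0.1222, 0.1451]
eef_rot: [0.727, 0.687, -0.005, -0.006]
contact_force: [-11.9, 5.5, 0.1]
opening: 0.201
finger_force: 55.0
```

Call:
{"method": "step_arm", "body": {
  "steps": [
    [[0,0.05,0],[0,0,0]],
    [[0,0.05,0],[0,0,0]]
  ]
}}

```text
clock: 23.6
tool_pos: [0.5318, 0.1222, 0.1451]
eef_rot: [0.726, 0.687, -0.005, -0.006]
contact_force: [-11.9, 5.9, 0.8]
opening: 0.198
finger_force: 55.0
```

```bash
python3 - <<'E'
from h import *
tap()
S=snap('scene');T=snap('top')
im=np.hstack([cv2.resize(T['img'][145:220,200:300,::-1],(400,300),interpolation=2),cv2.resize(S['img'][140:215,240:340,::-1],(400,300),interpolation=2)])
im=np.vstack([im,np.hstack([cv2.resize(S['img'][160:235,210:310,::-1],(400,300),interpolation=2),np.zeros((300,400,3),np.uint8)])])
cv2.imwrite('pics/g5.png',im)
E
```

```text
t 23.6 q [-0.42  0.77  0.19  1.9  -0.29  0.51 -0.08] p [0.5318 0.1222 0.1451] tilt [-0.016  0.002] yaw_y -3.19 F [-11.9   5.9   0.8] [ 1.26  3.42 -0.02] op 0.198
box xy mm -37.1 89.0 Fx -12.27 Fy 5.24
```

View pics/g5.png

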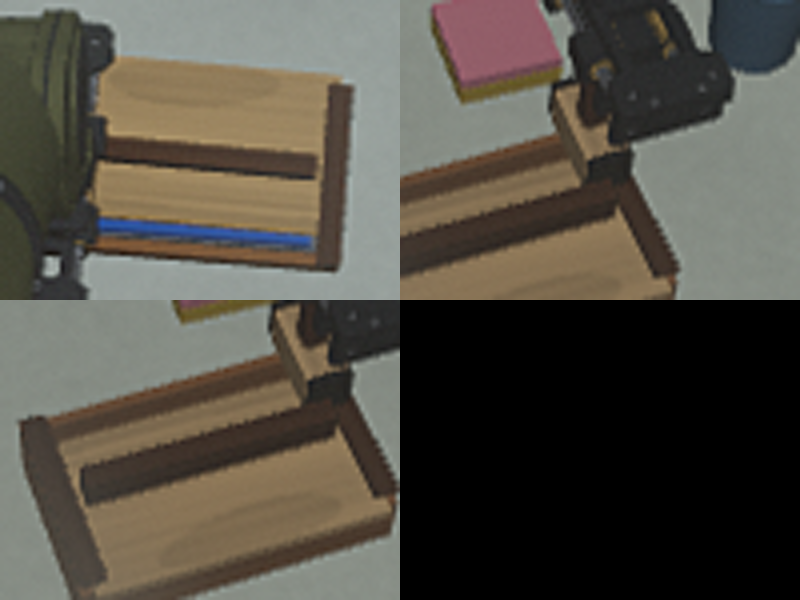

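The pictures show an open (blue) gap of about 10 mm along the near wall (top panel rows 218–250). The head is still square on the bar's left end and not yet bound, so I'll continue.

Call:
{"method": "step_arm", "body": {
  "steps": [
    [[0,0.05,0],[0,0,0]],
    [[0,0.05,0],[0,0,0]],
    [[0,0.05,0],[0,0,0]]
  ]
}}

```text
clock: 24.08
tool_pos: [0.5329, 0.1223, 0.1451]
eef_rot: [0.726, 0.687, -0.006, -0.007]
contact_force: [-13.4, 5.4, 2.7]
opening: 0.2
finger_force: 55.0
```

Call:
{"method": "step_arm", "body": {
  "steps": [
    [[0,0.05,0],[0,0,0]],
    [[0,0.05,0],[0,0,0]],
    [[0,0.05,0],[0,0,0]]
  ]
}}

```text
clock: 24.45
tool_pos: [0.5339, 0.1223, 0.1451]
eef_rot: [0.726, 0.687, -0.006, -0.007]
contact_force: [-14.2, 5.6, 3.5]
opening: 0.203
finger_force: 55.0
```

Call:
{"method": "step_arm", "body": {
  "steps": [
    [[0,0.05,0],[0,0,0]],
    [[0,0.05,0],[0,0,0]],
    [[0,0.05,0],[0,0,0]]
  ]
}}

```text
clock: 24.82
tool_pos: [0.535, 0.1223, 0.1452]
eef_rot: [0.726, 0.687, -0.006, -0.007]
contact_force: [-15.9, 6.2, 5.3]
opening: 0.196
finger_force: 55.0
```

Call:
{"method": "step_arm", "body": {
  "steps": [
    [[0,-0.5,0],[0,0,0]],
    [[0,-1,0.05],[0,0,0]],
    [[0,-1,0.05],[0,0,0]],
    [[-4,0,0],[0,0,0]],
    [[-4,0,0],[0,0,0]],
    [[-4,0,0],[0,0,0]],
    [[-4.2,0,0],[0,0,0]],
    [[0,0,0],[0,0,0]],
    [[0,0,0],[0,0,0]]
  ]
}}

```text
clock: 25.95
tool_pos: [0.5102, -0.0405, 0.146]
eef_rot: [0.728, 0.686, 0.001, 0.001]
contact_force: [0.5, 1.3, -2.4]
opening: 0.201
finger_force: 55.0
```

```bash
python3 - <<'E'
from h import *
tap()
S=snap('scene');T=snap('top')
im=np.hstack([cv2.resize(T['img'][145:220,200:300,::-1],(400,300),interpolation=2),cv2.resize(S['img'][160:235,210:310,::-1],(400,300),interpolation=2)])
cv2.imwrite('pics/g6.png',im)
E
```

```text
t 25.95 q [-0.09  0.73  0.13  2.02 -0.22  0.41  0.15] p [ 0.5102 -0.0405  0.146 ] tilt [0.002 0.   ] yaw_y -3.37 F [ 0.5  1.3 -2.4] [0.07 0.05 0.02] op 0.201
box xy mm -49.3 -74.8 Fx 0.39 Fy 1.35
```

View pics/g6.png

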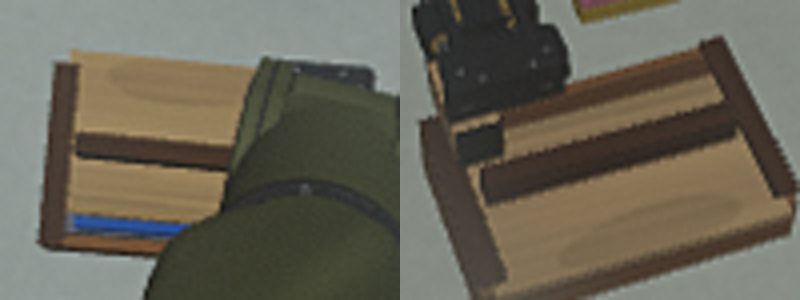

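```bash
cat >> h.py <<'E'
def edge(T,by,x_guess):
    # sub-pixel far edge of bar top at box y=by; returns box x of far edge (mm)
    c,sn=np.cos(BY),np.sin(BY); xs=np.linspace(x_guess-.012,x_guess+.014,80); v=[]
    for x in xs:
        vals=[]
        for dy in np.linspace(-.008,.008,9):
            y=by+dy; u=proj(T,[BO[0]+c*x-sn*y,BO[1]+sn*x+c*y,.078]); vals.append(cv2.remap(T['img'].astype(np.float32).mean(2),np.float32([[u[0]]]),np.float32([[u[1]]]),cv2.INTER_LINEAR)[0,0])
        v.append(np.mean(vals))
    v=np.array(v); mid=(v.min()+v[-15:].max())/2
    i=np.argmin(v); j=i+np.argmax(v[i:]>mid)
    return round(1000*xs[j],1),int(v.min()),int(v.max())
E
python3 - <<'E'
from h import *
def load(f,off): 
    T=vision_meta.copy(); return T
T=snap('top')
for by in(.07,.06,.04,.02): print('now',by,edge(T,by,.014))
for f in('top0.png',):
    T0=dict(T); T0['img']=cv2.imread('pics/'+f)[:,:,::-1]
    for by in(.07,.04,0,-.04,-.07): print('start',by,edge(T0,by,0))
g=cv2.imread('pics/g5.png')[:300,:400,::-1]; a=T['img'].copy(); a[145:220,200:300]=cv2.resize(g,(100,75),interpolation=cv2.INTER_AREA)
T['img']=a
for by in(.0,-.04,-.07): print('mid',by,edge(T,by,.011))
E
```

```text
now 0.07 (np.float64(15.2), 58, 135)
now 0.06 (np.float64(15.2), 58, 133)
now 0.04 (np.float64(14.8), 56, 135)
now 0.02 (np.float64(14.2), 54, 131)
start 0.07 (np.float64(1.5), 51, 121)
start 0.04 (np.float64(1.5), 50, 119)
start 0 (np.float64(1.8), 49, 118)
start -0.04 (np.float64(2.5), 48, 114)
start -0.07 (np.float64(2.8), 48, 114)
mid 0.0 (np.float64(13.2), 52, 135)
mid -0.04 (np.float64(13.2), 57, 133)
mid -0.07 (np.float64(13.2), 60, 131)
```

Left gap is now about 18 mm and right about 14 mm, judged by the bar's edge shift. Next I'll push the right end.

Call:
{"method": "step_arm", "body": {
  "steps": [
    [[0.1,0.2,0.1],[0,0,0]],
    [[0,0.2,0],[0,0,0]],
    [[0,0.1,0],[0,0,0]],
    [[0,0.1,0],[0,0,0]],
    [[0,0.1,0],[0,0,0]],
    [[0,0.1,0],[0,0,0]]
  ]
}}

```text
clock: 26.85
tool_pos: [0.5175, -0.0401, 0.1447]
eef_rot: [0.727, 0.686, 0.0, -0.0]
contact_force: [-0.2, -0.2, -2.9]
opening: 0.203
finger_force: 55.0
```

Call:
{"method": "step_arm", "body": {
  "steps": [
    [[0,0.1,0],[0,0,0]],
    [[0,0.1,0],[0,0,0]],
    [[0,0.1,-0.02],[0,0,0]]
  ]
}}

```text
clock: 27.22
tool_pos: [0.5188, -0.0401, 0.1447]
eef_rot: [0.727, 0.686, -0.001, -0.001]
contact_force: [-4.2, 0.3, 0.3]
opening: 0.199
finger_force: 55.0
```

Call:
{"method": "step_arm", "body": {
  "steps": [
    [[0,0.1,0],[0,0,0]],
    [[0,0.1,-0.02],[0,0,0]]
  ]
}}

```text
clock: 27.48
tool_pos: [0.5194, -0.0402, 0.1447]
eef_rot: [0.727, 0.686, -0.002, -0.003]
contact_force: [-6.6, 0.5, 2.6]
opening: 0.198
finger_force: 55.0
```

Call:
{"method": "step_arm", "body": {
  "steps": [
    [[0,0.1,-0.03],[0,0,0]],
    [[0,0.1,-0.02],[0,0,0]]
  ]
}}

```text
clock: 27.72
tool_pos: [0.52, -0.0402, 0.1449]
eef_rot: [0.727, 0.686, -0.003, -0.004]
contact_force: [-9.1, 0.3, 2.7]
opening: 0.196
finger_force: 55.0
```

Call:
{"method": "step_arm", "body": {
  "steps": [
    [[0,0.07,-0.03],[0,0,0]],
    [[0,0.07,-0.02],[0,0,0]]
  ]
}}

```text
clock: 27.98
tool_pos: [0.5205, -0.0403, 0.1451]
eef_rot: [0.728, 0.686, -0.004, -0.004]
contact_force: [-10.0, 0.6, 0.6]
opening: 0.2
finger_force: 55.0
```

Call:
{"method": "step_arm", "body": {
  "steps": [
    [[0,0.06,-0.02],[0,0,0]],
    [[0,0.06,-0.02],[0,0,0]]
  ]
}}

```text
clock: 28.22
tool_pos: [0.5211, -0.0403, 0.1452]
eef_rot: [0.728, 0.686, -0.004, -0.005]
contact_force: [-9.1, -0.1, -0.6]
opening: 0.2
finger_force: 55.0
```

Call:
{"method": "step_arm", "body": {
  "steps": [
    [[0,0.06,0],[0,0,0]],
    [[0,0.06,0],[0,0,0]],
    [[0,0.06,0],[0,0,0]]
  ]
}}

```text
clock: 28.6
tool_pos: [0.5224, -0.0405, 0.1452]
eef_rot: [0.728, 0.686, -0.005, -0.005]
contact_force: [-10.3, -0.5, 1.7]
opening: 0.194
finger_force: 55.0
```

Call:
{"method": "step_arm", "body": {
  "steps": [
    [[0,0.06,0],[0,0,0]],
    [[0,0.06,0],[0,0,0]],
    [[0,0.06,0],[0,0,0]]
  ]
}}

```text
clock: 28.98
tool_pos: [0.5236, -0.0407, 0.1453]
eef_rot: [0.728, 0.686, -0.005, -0.006]
contact_force: [-12.3, 0.8, 2.9]
opening: 0.2
finger_force: 55.0
```

Call:
{"method": "step_arm", "body": {
  "steps": [
    [[0,0.06,0],[0,0,0]],
    [[0,0.06,-0.01],[0,0,0]],
    [[0,0.06,0],[0,0,0]]
  ]
}}

```text
clock: 29.35
tool_pos: [0.5249, -0.0409, 0.1453]
eef_rot: [0.728, 0.686, -0.005, -0.006]
contact_force: [-13.6, -0.7, 2.8]
opening: 0.196
finger_force: 55.0
```

Call:
{"method": "step_arm", "body": {
  "steps": [
    [[0,0.05,0],[0,0,0]],
    [[0,0.05,-0.01],[0,0,0]],
    [[0,0.05,0],[0,0,0]]
  ]
}}

```text
clock: 29.72
tool_pos: [0.5262, -0.0411, 0.1454]
eef_rot: [0.728, 0.686, -0.006, -0.006]
contact_force: [-12.8, -0.8, 3.5]
opening: 0.203
finger_force: 55.0
```

Call:
{"method": "step_arm", "body": {
  "steps": [
    [[0,0.05,0],[0,0,0]],
    [[0,0.05,-0.01],[0,0,0]],
    [[0,0.05,0],[0,0,0]]
  ]
}}

```text
clock: 30.1
tool_pos: [0.5274, -0.0414, 0.1454]
eef_rot: [0.728, 0.686, -0.006, -0.006]
contact_force: [-13.6, -1.2, 3.9]
opening: 0.201
finger_force: 55.0
```

Call:
{"method": "step_arm", "body": {
  "steps": [
    [[0,0.05,0],[0,0,0]],
    [[0,0.05,-0.01],[0,0,0]],
    [[0,0.05,0],[0,0,0]]
  ]
}}

```text
clock: 30.48
tool_pos: [0.5288, -0.0415, 0.1454]
eef_rot: [0.728, 0.686, -0.006, -0.006]
contact_force: [-14.1, -0.6, 3.4]
opening: 0.198
finger_force: 55.0
```

Call:
{"method": "step_arm", "body": {
  "steps": [
    [[0,0.05,-0.01],[0,0,0]],
    [[0,0.05,-0.01],[0,0,0]],
    [[0,0.05,0],[0,0,0]]
  ]
}}

```text
clock: 30.85
tool_pos: [0.53, -0.0417, 0.1455]
eef_rot: [0.728, 0.686, -0.006, -0.006]
contact_force: [-12.9, -0.5, 3.5]
opening: 0.198
finger_force: 55.0
```

Call:
{"method": "step_arm", "body": {
  "steps": [
    [[0,0.05,0],[0,0,0]],
    [[0,0.05,-0.01],[0,0,0]]
  ]
}}

```text
clock: 31.1
tool_pos: [0.531, -0.0418, 0.1455]
eef_rot: [0.728, 0.686, -0.006, -0.006]
contact_force: [-13.1, -0.5, 1.8]
opening: 0.203
finger_force: 55.0
```

```bash
python3 - <<'E'
from h import *
tap(); T=snap('top')
for by in(.07,.05,.02): print(by,edge(T,by,.016))
E
```

```text
t 31.1 q [-0.1   0.75  0.15  1.94 -0.22  0.48  0.15] p [ 0.531  -0.0418  0.1455] tilt [-0.018  0.001] yaw_y -3.37 F [-13.1  -0.5   1.8] [-0.31  3.58  0.05] op 0.203
box xy mm -28.4 -74.8 Fx -13.06 Fy -1.25
0.07 (np.float64(17.2), 57, 134)
0.05 (np.float64(17.8), 52, 132)
0.02 (np.float64(19.1), 43, 134)
```

By the edge fit, the left gap is about 19.5 mm and the right about 24 mm. A short push on the left end will centre both in range.

Call:
{"method": "step_arm", "body": {
  "steps": [
    [[0,-0.5,0],[0,0,0]],
    [[0,-1,0.05],[0,0,0]],
    [[0,-1,0.05],[0,0,0]],
    [[4,0,0],[0,0,0]],
    [[4,0,0],[0,0,0]],
    [[4,0,0],[0,0,0]],
    [[4.2,0,0],[0,0,0]],
    [[0,0,0],[0,0,0]],
    [[0,0,0],[0,0,0]]
  ]
}}

```text
clock: 32.28
tool_pos: [0.5244, 0.1215, 0.1465]
eef_rot: [0.727, 0.686, 0.001, 0.001]
contact_force: [0.5, -0.3, -3.2]
opening: 0.2
finger_force: 55.0
```

```bash
python3 - <<'E'
from h import *
tap(); T=snap('top')
for by in(-.07,-.05,-.02,0): print(by,edge(T,by,.02))
E
```

```text
t 32.27 q [-0.43  0.76  0.19  1.94 -0.29  0.47 -0.08] p [0.5244 0.1215 0.1465] tilt [ 0.002 -0.   ] yaw_y -3.33 F [ 0.5 -0.3 -3.2] [-0.14  0.05 -0.01] op 0.2
box xy mm -44.5 87.8 Fx 0.52 Fy -0.28
-0.07 (np.float64(21.8), 61, 132)
-0.05 (np.float64(21.2), 61, 132)
-0.02 (np.float64(19.8), 58, 137)
0 (np.float64(18.9), 56, 134)
```

Call:
{"method": "step_arm", "body": {
  "steps": [
    [[0,0.2,0.1],[0,0,0]],
    [[0,0.2,0.05],[0,0,0]],
    [[0,0.15,0],[0,0,0]],
    [[0,0.1,0],[0,0,0]],
    [[0,0.1,0],[0,0,0]],
    [[0,0.1,0],[0,0,0]]
  ]
}}

```text
clock: 33.08
tool_pos: [0.5316, 0.1214, 0.1446]
eef_rot: [0.727, 0.686, -0.001, -0.001]
contact_force: [-2.9, -0.4, -0.8]
opening: 0.203
finger_force: 55.0
```

Call:
{"method": "step_arm", "body": {
  "steps": [
    [[0,0.1,0],[0,0,0]],
    [[0,0.1,0],[0,0,0]],
    [[0,0.1,-0.02],[0,0,0]]
  ]
}}

```text
clock: 33.45
tool_pos: [0.5326, 0.1213, 0.1445]
eef_rot: [0.727, 0.686, -0.002, -0.002]
contact_force: [-7.1, 0.5, 1.0]
opening: 0.199
finger_force: 55.0
```

Call:
{"method": "step_arm", "body": {
  "steps": [
    [[0,0.1,-0.02],[0,0,0]],
    [[0,0.1,-0.02],[0,0,0]]
  ]
}}

```text
clock: 33.7
tool_pos: [0.5332, 0.1213, 0.1447]
eef_rot: [0.727, 0.686, -0.003, -0.003]
contact_force: [-8.7, 0.6, 3.7]
opening: 0.2
finger_force: 55.0
```

Call:
{"method": "step_arm", "body": {
  "steps": [
    [[0,0.08,-0.03],[0,0,0]],
    [[0,0.08,-0.02],[0,0,0]],
    [[0,0.07,0],[0,0,0]]
  ]
}}

```text
clock: 34.08
tool_pos: [0.5338, 0.1213, 0.1449]
eef_rot: [0.727, 0.687, -0.005, -0.004]
contact_force: [-11.6, 0.8, 5.0]
opening: 0.2
finger_force: 55.0
```

Call:
{"method": "step_arm", "body": {
  "steps": [
    [[0,0.06,-0.02],[0,0,0]],
    [[0,0.06,-0.01],[0,0,0]],
    [[0,0.06,0],[0,0,0]]
  ]
}}

```text
clock: 34.45
tool_pos: [0.5349, 0.1213, 0.145]
eef_rot: [0.727, 0.687, -0.005, -0.005]
contact_force: [-12.4, 1.2, 4.3]
opening: 0.2
finger_force: 55.0
```

Call:
{"method": "step_arm", "body": {
  "steps": [
    [[0,0.06,-0.02],[0,0,0]],
    [[0,0.06,-0.01],[0,0,0]],
    [[0,0.06,0],[0,0,0]]
  ]
}}

```text
clock: 34.83
tool_pos: [0.5364, 0.1214, 0.1451]
eef_rot: [0.727, 0.687, -0.005, -0.005]
contact_force: [-11.3, 1.5, 2.6]
opening: 0.199
finger_force: 55.0
```

Call:
{"method": "step_arm", "body": {
  "steps": [
    [[0,0.05,-0.02],[0,0,0]],
    [[0,0.05,-0.01],[0,0,0]],
    [[0,0.05,0],[0,0,0]]
  ]
}}

```text
clock: 35.2
tool_pos: [0.5376, 0.1214, 0.1452]
eef_rot: [0.727, 0.687, -0.006, -0.005]
contact_force: [-11.9, 2.4, 1.6]
opening: 0.2
finger_force: 55.0
```

Call:
{"method": "step_arm", "body": {
  "steps": [
    [[0,0.05,-0.01],[0,0,0]],
    [[0,0.05,-0.01],[0,0,0]],
    [[0,0.05,0],[0,0,0]]
  ]
}}

```text
clock: 35.58
tool_pos: [0.5389, 0.1215, 0.1452]
eef_rot: [0.727, 0.687, -0.006, -0.006]
contact_force: [-12.2, 1.3, 0.8]
opening: 0.199
finger_force: 55.0
```

Call:
{"method": "step_arm", "body": {
  "steps": [
    [[0,0.05,-0.01],[0,0,0]],
    [[0,0.05,0],[0,0,0]]
  ]
}}

```text
clock: 35.83
tool_pos: [0.5397, 0.1215, 0.1453]
eef_rot: [0.727, 0.687, -0.006, -0.006]
contact_force: [-11.6, 2.8, 0.9]
opening: 0.197
finger_force: 55.0
```

```bash
python3 - <<'E'
from h import *
tap(); T=snap('top')
for by in(-.07,-.05,-.02,0): print(by,edge(T,by,.02))
E
```

```text
t 35.83 q [-0.42  0.78  0.2   1.88 -0.29  0.53 -0.08] p [0.5397 0.1215 0.1453] tilt [-0.017  0.   ] yaw_y -3.25 F [-11.6   2.8   0.9] [ 0.51  3.24 -0.06] op 0.197
box xy mm -29.2 88.7 Fx -11.79 Fy 2.07
-0.07 (np.float64(22.8), 57, 132)
-0.05 (np.float64(22.8), 55, 134)
-0.02 (np.float64(22.5), 55, 138)
0 (np.float64(22.2), 53, 136)
```

Both gaps are now about 24 mm. I'll withdraw and carry the mallet back to its mat.

Call:
{"method": "step_arm", "body": {
  "steps": [
    [[0,-0.5,0],[0,0,0]],
    [[0,-1,-0.2],[0,0,0]],
    [[0,-1.5,-2],[0,0,0]],
    [[0,0,-3],[0,0,0]],
    [[-5,0,-1],[0,0,0]],
    [[-5.3,0,0],[0,0,0]],
    [[-5.3,0,0],[0,0,0]],
    [[-5.3,0,0],[0,0,0]],
    [[-5.3,0,0],[0,0,0]],
    [[-5.3,0,0],[0,0,0]],
    [[-5.3,0,0],[0,0,0]],
    [[-5.3,0,0],[0,0,0]]
  ]
}}

```text
clock: 37.38
tool_pos: [0.4936, -0.3009, 0.2098]
eef_rot: [0.728, 0.686, 0.0, 0.002]
contact_force: [1.4, 0.1, -2.0]
opening: 0.203
finger_force: 55.0
```

Call:
{"method": "step_arm", "body": {
  "steps": [
    [[0,0.5,0],[0,0,-8]],
    [[0,0.5,0],[0,0,-8]],
    [[0,0,0],[0,0,-8]],
    [[0,0,0],[0,0,0]],
    [[0,0,0],[0,0,0]]
  ]
}}

```text
clock: 38.0
tool_pos: [0.5031, -0.2984, 0.2093]
eef_rot: [0.57, 0.822, -0.0, 0.001]
contact_force: [-0.0, 0.4, -1.6]
opening: 0.197
finger_force: 55.0
```

```bash
python3 - <<'E'
from h import *
goto([.496,-.303,.090],21)
T=snap('top');S=snap('scene')
for by in(.07,.05,.02,-.02,-.05,-.07): print(by,edge(T,by,.02))
im=np.hstack([cv2.resize(T['img'][145:220,200:300,::-1],(400,300),interpolation=2),cv2.resize(S['img'][160:265,70:210,::-1],(400,300),interpolation=2)])
cv2.imwrite('pics/g7.png',im)
E
```

```text
t 38.0 q [ 0.44  0.69  0.03  1.75 -0.03  0.7   0.84] p [ 0.5031 -0.2984  0.2093] tilt [ 0.001 -0.001] yaw_y 20.51 F [-0.   0.4 -1.6] [-0.03  0.02 -0.02] op 0.197
shift cm [-0.16 -0.83 11.93] turn z -0.49
0.07 (np.float64(21.5), 58, 131)
0.05 (np.float64(21.5), 58, 132)
0.02 (np.float64(21.8), 58, 133)
-0.02 (np.float64(21.8), 57, 129)
-0.05 (np.float64(22.2), 58, 128)
-0.07 (np.float64(22.2), 56, 125)
```

View pics/g7.png

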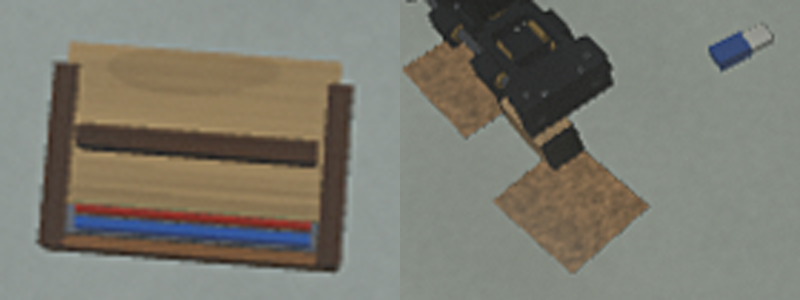

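The lid stands open evenly (red and blue pens showing, about 23–24 mm at both ends), and the mallet is over its mat. I'll lower it.

Call:
{"method": "step_arm", "body": {
  "steps": [
    [[-0.1,-0.4,4],[0,0,-0.5]],
    [[-0.06,-0.4,4],[0,0,0]],
    [[0,0,2.5],[0,0,0]],
    [[0,0,1],[0,0,0]],
    [[0,0,0.2],[0,0,0]],
    [[0,0,0],[0,0,0]]
  ]
}}

```text
clock: 38.85
tool_pos: [0.4966, -0.3026, 0.0929]
eef_rot: [0.565, 0.825, 0.0, 0.001]
contact_force: [-1.0, -0.3, -2.9]
opening: 0.201
finger_force: 55.0
```

```bash
python3 - <<'E'
from h import *
goto([.496,-.303,.0862],21)
E
```

```text
t 38.85 q [ 0.46  0.87  0.01  1.83 -0.02  0.44  0.86] p [ 0.4966 -0.3026  0.0929] tilt [ 0.002 -0.001] yaw_y 21.16 F [-1.  -0.3 -2.9] [-0.09  0.08 -0.02] op 0.201
shift cm [-0.01 -0.07  0.67] turn z 0.16
```

Call:
{"method": "step_arm", "body": {
  "steps": [
    [[0,0,0.2],[0,0,0]],
    [[0,0,0.15],[0,0,0]],
    [[0,0,0.1],[0,0,0]],
    [[0,0,0],[0,0,0]]
  ]
}}

```text
clock: 39.35
tool_pos: [0.4959, -0.3023, 0.0875]
eef_rot: [0.565, 0.825, 0.0, -0.0]
contact_force: [-0.3, 0.9, -2.4]
opening: 0.198
finger_force: 55.0
```

Call:
{"method": "step_arm", "body": {
  "steps": [
    [[0,0,0.1],[0,0,0]],
    [[0,0,0.05],[0,0,0]],
    [[0,0,0],[0,0,0]]
  ]
}}

```text
clock: 39.72
tool_pos: [0.4958, -0.3022, 0.0859]
eef_rot: [0.565, 0.825, 0.0, -0.0]
contact_force: [0.5, -0.6, -2.9]
opening: 0.202
finger_force: 55.0
```

Call:
{"method": "step_arm", "body": {
  "steps": [
    [[0,0,0.05],[0,0,0]],
    [[0,0,0.05],[0,0,0]],
    [[0,0,0],[0,0,0]]
  ]
}}

```text
clock: 40.1
tool_pos: [0.4959, -0.3023, 0.085]
eef_rot: [0.565, 0.825, 0.0, 0.0]
contact_force: [-0.3, -0.1, -1.7]
opening: 0.197
finger_force: 55.0
```

Call:
{"method": "step_arm", "body": {
  "steps": [
    [[0,0,0.05],[0,0,0]],
    [[0,0,0.05],[0,0,0]],
    [[0,0,0],[0,0,0]]
  ]
}}

```text
clock: 40.48
tool_pos: [0.4959, -0.3023, 0.0849]
eef_rot: [0.565, 0.825, 0.0, 0.0]
contact_force: [-1.5, 1.3, 8.3]
opening: 0.199
finger_force: 55.0
```

Call:
{"method": "step_arm", "body": {
  "steps": [
    [[0,0,-0.06],[0,0,0]],
    [[0,0,0],[0,0,0]]
  ]
}}

```text
clock: 40.72
tool_pos: [0.4959, -0.3023, 0.085]
eef_rot: [0.565, 0.825, 0.0, 0.0]
contact_force: [-1.0, 0.9, 5.5]
opening: 0.196
finger_force: 55.0
```

Call:
{"method": "step_arm", "body": {
  "steps": [
    [[0,0,0],[0,0,0]],
    [[0,0,0],[0,0,0]],
    [[0,0,0],[0,0,0]],
    [[0,0,0],[0,0,0]],
    [[0,0,0],[0,0,0]],
    [[0,0,0],[0,0,0]]
  ],
  "claw": 1
}}

```text
clock: 41.48
tool_pos: [0.4959, -0.3022, 0.0846]
eef_rot: [0.565, 0.825, 0.0, 0.0]
contact_force: [-0.7, -0.3, 1.0]
opening: 0.858
finger_force: 0.0
```

Call:
{"method": "step_arm", "body": {
  "steps": [
    [[0,0,-1.5],[0,0,0]],
    [[0,0,-3],[0,0,0]],
    [[0,0,-4],[0,0,0]],
    [[0,0,-4],[0,0,0]],
    [[0,-4,-3],[0,0,0]],
    [[0,-5,-2],[0,0,0]],
    [[0,-5,0],[0,0,0]],
    [[0,0,0],[0,0,0]]
  ]
}}

```text
clock: 42.48
tool_pos: [0.3608, -0.3549, 0.261]
eef_rot: [0.568, 0.823, -0.001, -0.0]
contact_force: [0.7, 0.4, -0.1]
opening: 1.0
finger_force: 0.0
```

```bash
python3 - <<'E'
from h import *
st()
T=snap('top');S=snap('scene')
for by in(.07,-.07): print(by,edge(T,by,.02))
im=np.hstack([cv2.resize(T['img'][185:230,335:395,::-1],(400,300),interpolation=2),cv2.resize(S['img'][190:244,96:168,::-1],(400,300),interpolation=2)])
im=np.vstack([im,np.hstack([cv2.resize(S['img'][:,:,::-1],(400,300),interpolation=cv2.INTER_AREA),cv2.resize(T['img'][:,:,::-1],(400,300),interpolation=cv2.INTER_AREA)])])
cv2.imwrite('pics/g8.png',im)
E
```

```text
t 42.48 q [ 0.68  0.53  0.01  1.92 -0.    0.69  1.05] p [ 0.3608 -0.3549  0.261 ] tilt [-0.002 -0.002] yaw_y 20.74 F [ 0.7  0.4 -0.1] [-0.06  0.03 -0.02] op 1.0
0.07 (np.float64(21.5), 53, 121)
-0.07 (np.float64(22.2), 51, 116)
```

View pics/g8.png

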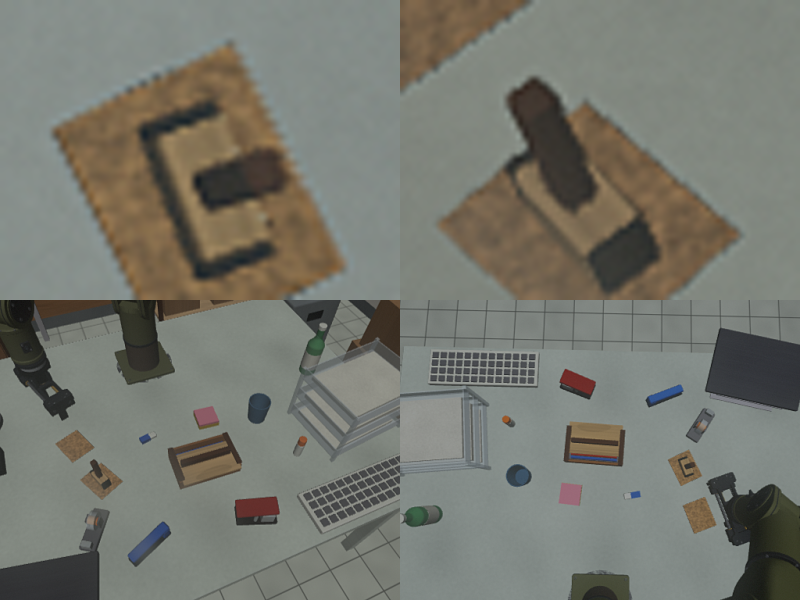

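The mallet stands upright in the middle of its mat (top crop around (215,190)). The lid is open evenly, everything else is in place and the arm is clear, so I'll hand in.

```bash
python3 -c "
from h import *
print(finish_job())"
```

```text
the job is handed in; nothing more can be done
None
```

The job is handed in: the lid is open about 23–24 mm at both ends by the camera, the mallet stands upright near its mat's centre, and nothing else appears moved; no verdict came back.

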